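# Clear the reamer and fit the last stool leg

### The job

A three-legged stool lies upside down on the bench with a hand reamer still standing in its one open leg socket. First pull the reamer out and stand it upright, fully home, in the free hole of the tool block, and let go of it; then take the spare leg from its stand and push its tenon into the now open slanted socket until the leg's shoulder sits fully home, and let go. Leave the gouge, the mallet and the tin where they are.

Things in the scene. Friction and masses are not known exactly. Their poses are not given: they have to be found in the camera images.
- stool: Upside-down stool, fixed to the bench: round wooden seat, 260 mm across, 28 mm thick. Origin: centre of its underside, on the bench; z up. Around it stand three square leg blocks, 120 degrees apart, leaning outwards 28 degrees from vertical: two carry finished legs, up to about 195 mm above the bench; the one on the stool's -x side (roughly facing the robot) is the open socket.
- socket: Open leg block of the stool: wood, 60 x 60 mm, 46 mm thick, with a round hole 22.5 mm in diameter and a 2 mm chamfer at the mouth. Origin: centre of the mouth in the slanted face, 71 mm above the bench. z points out of the hole along its axis, 28 degrees from vertical, leaning to the stool's -x side; the hole is free for 42 mm along -z.
- reamer: Loose hand reamer, 138 mm long, about 0.18 kg: steel shank 38 mm long, 20 mm thick tapering to 14 mm at the tip; brass ferrule 34 mm thick, 14 mm high, its lower face is the shoulder; dark round wooden handle (30 mm cylinder from 80 to 132 mm from the tip). Origin: the tip; z runs up the handle. At the start it stands in the open socket, shoulder on the slanted face.
- reamer_shoulder (a point): Centre of the reamer's shoulder, 38 mm from its tip on its axis, where shank meets ferrule.
- toolblock: Tool block, fixed to the bench: wooden block 150 x 70 x 50 mm (x, y, z). Origin: centre of its underside; z up. Two holes along its x axis, 45 mm deep: a free one 24 mm in diameter at x = -40 mm and one holding the gouge at x = +40 mm.
- toolblock_hole0 (a point): Centre of the mouth of the tool block's free hole (24 mm in diameter, 45 mm deep), on the block's top face, 50 mm above the bench; z up.
- legstand: Stand, fixed to the bench: square plywood block 80 x 80 x 50 mm with one hole 22.5 mm in diameter and 45 mm deep in the middle of its top, in which the spare leg stands at the start. Origin: centre of its underside; z up.
- leg: Loose spare leg of pale wood, 173 mm long, about 0.10 kg: round tenon 38 mm long, 20 mm thick with a 3 mm chamfered end, then a shoulder and neck 34 mm thick, narrowing to a plain 28 mm cylinder from 95 to 170 mm from the tenon's end. Origin: end of the tenon; z runs to the other end. At the start it stands upright in its stand, tenon down, shoulder on the block.
- leg_shoulder (a point): Centre of the leg's shoulder, 38 mm from the tenon's end on its axis. When seated it lies at the socket's mouth; once released, a leg that is fully home sags about 0.09 rad in its loose hole and stays there.
- gouge: Bystander: gouge standing in the tool block's other hole, handle up, 126 mm long, handle up to 26 mm thick and rising 86 mm above the block. Origin: its lower tip, 10 mm above the bench; z up the handle.
- mallet: Bystander: loose joiner's mallet lying on the bench; wooden head 65 x 115 x 75 mm (x, y, z), handle 22 mm wide reaching to 202 mm along its -x. Origin: centre of the head's underside.
- waxtin: Bystander: loose round tin 72 mm across and 55 mm high. Origin: centre of its underside.

How it is judged:
On the way, in this order (a step that is already met when the one before it is completed fails the run):
1. the reamer stands fully home in the tool block's free hole, released, while the leg is not yet in the socket (distance between reamer_shoulder and toolblock_hole0 below 0.007 m and angle between reamer's own z axis and vertical below 0.12 rad and contact force between the fingers and reamer below 0.3 N and distance between leg_shoulder and socket above 0.05 m), for 0.2 s.
2. the spare leg is fully home in the slanted socket, released (distance between leg_shoulder and socket below 0.006 m and angle between the z axis of leg and the z axis of socket, either way round below 0.14 rad and contact force between the fingers and leg below 0.3 N), for 0.2 s.
At the end, for the whole second after the job is handed in: Reamer in the tool block's free hole, shoulder within 7 mm of the mouth's centre, upright within 0.12 rad; spare leg in the open socket, shoulder within 6 mm of the mouth's centre, axis within 0.14 rad of the hole's; both released and at rest (all of step 2 and distance between reamer_shoulder and toolblock_hole0 below 0.007 m and angle between reamer's own z axis and vertical below 0.12 rad and contact force between the fingers and reamer below 0.3 N and linear speed of each of reamer, leg below 0.02 m/s); the robot touches nothing.
It fails at once if the gouge is moved by more than 20 mm (distance of gouge from where it was at the start of the episode above 0.02 m).
It fails at once if the mallet is moved by more than 20 mm (distance of mallet from where it was at the start of the episode above 0.02 m).
It fails at once if the waxtin is moved by more than 20 mm (distance of waxtin from where it was at the start of the episode above 0.02 m).
It also fails if it takes over 72 s, if anything falls off the work surface, if the arm or the gripper's body presses on something with over 40 N, if the wrist force passes 120 N, or if a joint passes its speed limit or range.

### The arm

A 6-joint arm with a two-finger parallel gripper is mounted at the origin on the work surface. World frame = base frame: x ahead of the robot, y to its left, z up, the work surface at z = 0. Lengths are in m, angles in rad, forces in N, time in s.
With the tool pointing down it reaches from about 0.3 to 0.75 m from the base axis. Payload 8.5 kg.
Tool frame: the origin (TCP) lies midway between the tips of the shut fingers; the grasp point (between the pads) lies manip.tcp_to_grasp behind it (manip.tcp_to_grasp is the distance from the TCP to the grasp point, in m); z points along the fingers, y is the line along which they close (so a half turn about z gives the same grasp; the last joint's range is limited). The gripper opens to 85 mm and grips with 20 to 120 N. Pads are 22 mm wide; open, the fingers measure 114 mm over their backs; the gripper's body (76 mm by 85 mm) begins 54 mm behind the grasp point. The pads swing forward as they close: fully open they stand 13 mm farther back than shut.
Start: joints at [0.976, 0.381, 1.297, -0, 1.464, -0.215], TCP at [0.204, 0.511, 0.231] pointing down, gripper open.
Joint ranges: [-3.11, 3.11], [-0.89, 2.33], [0.22, 2.48], [-1.42, 4.56], [0.17, 2.85], [-2.88, 2.88]. Speed limits (rad/s): [2.39, 2.39, 3.14, 3.14, 3.14, 3.14].

### API

Orientations are given as [roll, pitch, yaw] about the fixed x, y, z axes, in that order (R = Rz(yaw) Ry(pitch) Rx(roll)).
In Python, from bench import manip gives the robot as it stands. The module is installed in compiled form; this text tells all that it offers.
- The arm moves only by the tool drive_tool, never from a script. Its argument "series" is a list of rows, each an object with "offset": the shift along the tool's x, y, z in units of 25 mm (1.0 is 25 mm), a list of three; "turn": the turn about the tool's z in rad; "gripper": the closure, from -1 (fully open) to 1 (shut), so that 0 is half open. A call has 1 to 20 rows; each row is the pose to reach, as a shift and turn from the pose commanded when the call began, along the tool's axes at that moment; what a row does not reach only later rows make up. A row lasts 1/8 s, in which the tool goes at most 62.5 mm and 10.7 degrees, less where a joint would pass 70% of its speed; a pose out of reach is approached as far as the arm can. A call with a gripper value outside its range is refused whole. The fingers move at their own pace and stop on an object; "squeeze" is the grip in N (left out, the last holds). Time passes only in rows, so rows that repeat a pose let the fingers close. It gives the time, the measured TCP pose, the force, the opening and the grip force at its end, in the units of the state.
- manip.get_state(): the state, without advancing time (a new reading comes with each control period).
- manip.read_camera(name): name is "side" or "top" or "wrist"; returns a dict with "frame" (384x512x3 uint8, red, green, blue), "z_map" (384x512 float32, m along the optical axis (not along the pixel's ray), 0 where there is no reading), "K" (3x3 intrinsics, pixels), "R" (3x3) and "t" (3): a world point X has camera coordinates R X + t. Camera axes: x right, y down, z forward; pixel columns grow to the right and rows downward; lengths in m; the calibration is good to about 2 mm. A picture is of the moment at which its call begins.
- manip.finish_job(): hands the job in; it is judged then, once.
The state is a dict: "time": time; "joints": joint angles; "qvel": joint speeds; "tau": joint torques, N m; "tool_pos": TCP position; "tcp_rot": TCP orientation; "wrist_force": force on the tool from outside, world axes, zero at the start; "wrist_torque": the same for the moment, N m; "opening": opening from 0.0 (shut) to 1.0 (fully open); "finger_force": force on a finger pad.
Only numpy, scipy, OpenCV 4.12 (cv2) and the standard library are available. Lean on these libraries where they do the work, as an engineer would, in place of code of your own. Each camera call takes 0.05 s, during which the arm holds its last target. There are 200 camera calls.

## Working session

There is one attempt and no reset: what is moved stays moved. The work goes in short steps, Python scripts to look and compute and a tool call to move; the robot and the scene stay as the last step left them, time stands still between calls to the robot, and variables do not carry over. Pictures are saved under pics/ and viewed, at most 10 in all, crops included, and the job is handed in when it is done.

Besides the shell and the picture viewer there is one more tool, called after "Emit:" as name(argument=value, ...), one argument or row to a line, values as JSON. drive_tool: Moves the arm, as the interface text tells. Its arguments: {"type":"object","properties":{"series":{"type":"array"},"squeeze":{"type":"number"}},"required":["series"]}

```bash
mkdir -p pics
cat > h.py <<'E'
import numpy as np, cv2
from bench import manip
def cam(n):
    c=manip.read_camera(n); cv2.imwrite(f'/tmp/{n}.png',c['frame'][:,:,::-1]); np.savez(f'/tmp/{n}.npz',**c); return c
def cloud(c):
    z=c['z_map']; v,u=np.indices(z.shape); K=c['K']
    P=np.stack([(u-K[0,2])/K[0,0]*z,(v-K[1,2])/K[1,1]*z,z],-1)
    return (P-c['t'])@c['R']   # R^T (P-t)
def proj(c,X):
    p=c['K']@(c['R']@np.asarray(X,float)+c['t']); return p[:2]/p[2]
E
python3 - <<'E'
from h import *
a=cam('top');b=cam('side')
cv2.imwrite('pics/a.png',cv2.resize(a['frame'][:,:,::-1],(800,600)))
cv2.imwrite('pics/b.png',cv2.resize(b['frame'][:,:,::-1],(800,600)))
for c in(a,b): print(-c['R'].T@c['t'],c['R'][2])
s=manip.get_state();print({k:np.round(v,3) for k,v in s.items()},manip.tcp_to_grasp)
E
```

```text
[ 0.3683425  -0.01190383  1.25053326] [ 0.17603795 -0.00707729 -0.98435794]
[ 0.47901513 -0.7408526   0.53733471] [ 0.10847611  0.84804136 -0.51870877]
{'time': np.float64(0.1), 'joints': array([ 0.976,  0.381,  1.298, -0.   ,  1.464, -0.215]), 'qvel': array([-0.   , -0.001, -0.002, -0.002,  0.   , -0.   ]), 'tau': array([ 4.0000e-03, -4.4922e+01, -2.3166e+01, -0.0000e+00,  4.0000e-03,
       -0.0000e+00]), 'tool_pos': array([0.204, 0.511, 0.231]), 'tcp_rot': array([-3.14 , -0.   ,  2.762]), 'wrist_force': array([-0.454,  0.33 ,  0.479]), 'wrist_torque': array([ 0.03 ,  0.001, -0.015]), 'finger_force': np.float64(0.0), 'opening': np.float64(1.0)} 0.0187
```

View pics/a.png

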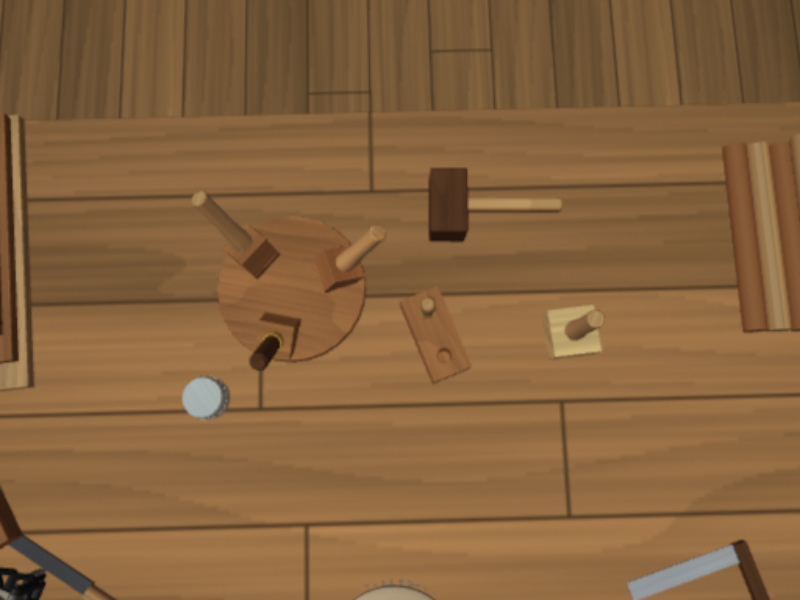

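View pics/b.png

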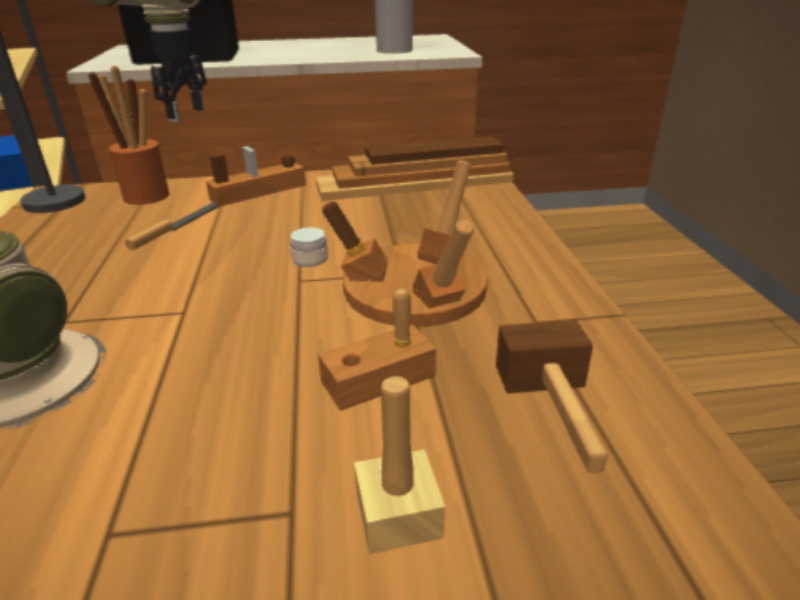

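The top view shows the reamer at (265,350), the free hole at (443,355), the gouge at (428,305), the leg top at (595,318) and the tin at (205,397). The side view confirms the layout. Next I'll measure these positions with depth and rays.

Run:
```python
from h import *
a=dict(np.load('/tmp/top.npz'));b=dict(np.load('/tmp/side.npz'))
def ray(c,uv,z):
    d=c['R'].T@np.linalg.inv(c['K'])@np.array([uv[0],uv[1],1]); o=-c['R'].T@c['t']; return o+d*(z-o[2])/d[2]
s=.64
print('hole top',ray(a,(443.5*s,355*s),.05),'side',ray(b,(352*s,360*s),.05))
print('leg end top',ray(a,(596*s,318*s),.185),'side',ray(b,(396*s,385*s),.185))
P=cloud(a);Q=cloud(b)
def reg(P,x0,x1,y0,y1,z0,z1):
    return (P[...,0]>x0)&(P[...,0]<x1)&(P[...,1]>y0)&(P[...,1]<y1)&(P[...,2]>z0)&(P[...,2]<z1)
h=ray(a,(443.5*s,355*s),.05)
# block top rectangle
m=reg(P,h[0]-.05,h[0]+.16,h[1]-.07,h[1]+.12,.04,.058)
p=P[m][:,:2].astype(np.float32);r=cv2.minAreaRect(p);print('block',r,m.sum(),np.median(P[m][:,2]))
l=ray(a,(596*s,318*s),.185)
m=reg(P,l[0]-.07,l[0]+.07,l[1]-.07,l[1]+.07,.04,.058);p=P[m][:,:2].astype(np.float32);print('stand',cv2.minAreaRect(p),m.sum())
for n,C in(('t',P),('s',Q)):
    m=reg(C,l[0]-.04,l[0]+.04,l[1]-.04,l[1]+.04,.176,.195);print('legtop',n,C[m].mean(0),m.sum())
# reamer: dark pixels
for n,c,C in(('t',a,P),('s',b,Q)):
    f=c['frame'].astype(int)
    m=reg(C,.2,.6,.05,.35,.085,.2)&(f.sum(2)<200)
    k,lab,st,ce=cv2.connectedComponentsWithStats(m.astype('uint8'))
    print(n,[(st[i,4],ce[i].round()) for i in range(1,k) if st[i,4]>20])
    X=C[m];print(X.mean(0),X.min(0),X.max(0));
    mu=X.mean(0);d=np.linalg.svd(X-mu)[2][0];print('dir',d*np.sign(d[2]))
# stool seat rim z~.028
m=reg(P,.2,.8,0,.5,.022,.034);p=P[m][:,:2].astype(np.float32);print('seat',cv2.minEnclosingCircle(p),m.sum())
# tin
t=ray(a,(205*s,397*s),.055);m=reg(P,t[0]-.06,t[0]+.06,t[1]-.06,t[1]+.06,.045,.065);print('tin',P[m].mean(0),m.sum())
```

```text
hole top [ 0.48637924 -0.0972705   0.05      ] side [ 0.49169745 -0.10072493  0.05      ]
leg end top [ 0.52313975 -0.32038624  0.185     ] side [ 0.52643707 -0.32242199  0.185     ]
block ((0.5256333947181702, -0.08378638327121735), (0.15063783526420593, 0.0706854909658432), 21.022167205810547) 1317 0.04910638110390762
stand ((0.5240048170089722, -0.319644033908844), (0.08039769530296326, 0.08230025321245193), 5.233722686767578) 687
legtop t [ 0.52353676 -0.3185069   0.18342007] 113
legtop s [ 0.52465194 -0.32554046  0.18376521] 246
t [(np.int32(249), array([169., 225.]))]
[0.4896277  0.18891151 0.13788207] [0.46269854 0.17477109 0.08544118] [0.52394593 0.20772375 0.16544713]
dir [-0.53339875  0.18956766  0.82434816]
s [(np.int32(296), array([218., 144.]))]
[0.49397024 0.18051012 0.12600527] [0.4669554  0.17087964 0.08536039] [0.52236366 0.19351447 0.16296021]
dir [-0.46802793  0.10549025  0.87739482]
seat ((0.5625629425048828, 0.20326736569404602), 0.19529303908348083) 4831
tin [0.42777182 0.30802416 0.05381532] 535
```

Run:
```python
from h import *
from scipy.optimize import least_squares
a=dict(np.load('/tmp/top.npz'));b=dict(np.load('/tmp/side.npz'))
P=cloud(a);Q=cloud(b)
def ray(c,uv,z):
    d=c['R'].T@np.linalg.inv(c['K'])@np.array([uv[0],uv[1],1]); o=-c['R'].T@c['t']; return o+d*(z-o[2])/d[2]
c0=ray(a,(292*.64,289*.64),.028);print(c0)
m=(np.abs(P[...,2]-.028)<.005)&(np.hypot(P[...,0]-c0[0],P[...,1]-c0[1])<.15)
p=cv2.convexHull(P[m][:,:2].astype(np.float32))[:,0]
r=least_squares(lambda q:np.hypot(p[:,0]-q[0],p[:,1]-q[1])-.13,c0[:2],loss='soft_l1',f_scale=.003);c=r.x;print('stool',c,np.abs(r.fun).mean())
for n,C in(('t',P),('s',Q)):
  for uv in((200,198),(375,235)):
    g=ray(a,(uv[0]*.64,uv[1]*.64),.19)
    m=(np.hypot(C[...,0]-g[0],C[...,1]-g[1])<.03)&(C[...,2]>.175)
    t=C[m].mean(0);print(n,'leg',t,m.sum(),'az',np.degrees(np.arctan2(*(t[:2]-c)[::-1])),np.hypot(*(t[:2]-c)))
# joint cylinder fit of reamer handle: r=15, tilt 28
X=[]
for cc,C in((a,P),(b,Q)):
    f=cc['frame'].astype(int)
    m=(C[...,0]>.2)&(C[...,0]<.6)&(C[...,1]>.05)&(C[...,1]<.35)&(C[...,2]>.115)&(C[...,2]<.15)&(f.sum(2)<200);X.append(C[m])
t=np.radians(28)
def res(q,X):
    d=np.array([np.sin(t)*np.cos(q[2]),np.sin(t)*np.sin(q[2]),np.cos(t)]);w=X-[q[0],q[1],.071]
    return np.linalg.norm(np.cross(w,d),axis=1)-.015
for Y in(X[0],X[1],np.vstack(X)):
    r=least_squares(lambda q:res(q,Y),[.52,.19,2.85],loss='soft_l1',f_scale=.002)
    print('mouth',r.x,np.degrees(r.x[2]),np.abs(r.fun).mean(),'az from centre',np.degrees(np.arctan2(r.x[1]-c[1],r.x[0]-c[0])))
```

```text
[0.61081134 0.16126172 0.028     ]
stool [0.61691773 0.1640964 ] 0.001324906573713076
t leg [0.72275686 0.27904278 0.18659334] 136 az 47.36207415993513 0.15625168982885593
t leg [0.66198109 0.01245843 0.18682002] 131 az -73.44924910045272 0.15819222033011476
s leg [0.72376802 0.27034244 0.18498954] 74 az 44.83753542212162 0.15068246899136317
s leg [0.66383727 0.00358675 0.18654749] 124 az -73.70551349881744 0.16722676478974988
mouth [0.51726942 0.18763254 2.9230419 ] 167.47796396417078 0.0007340699089479603 az from centre 166.71073774286796
mouth [0.51911052 0.18595672 2.90589121] 166.49530221453819 0.0009395611957735626 az from centre 167.40121810760408
mouth [0.51791675 0.18604718 2.89808087] 166.04780242032496 0.0010858253258847616 az from centre 167.49845825047854
```

Emit:
drive_tool(
  series=[
    {"offset": [-2.2, -1.1, 0], "turn": -0.147, "gripper": -1},
    {"offset": [-4.4, -2.2, 0], "turn": -0.147, "gripper": -1},
    {"offset": [-6.6, -3.3, 0], "turn": -0.147, "gripper": -1},
    {"offset": [-8.8, -4.4, 0], "turn": -0.147, "gripper": -1},
    {"offset": [-11, -5.5, 0], "turn": -0.147, "gripper": -1},
    {"offset": [-13.2, -6.6, 0], "turn": -0.147, "gripper": -1},
    {"offset": [-15.14, -7.61, 0], "turn": -0.147, "gripper": -1},
    {"offset": [-15.14, -7.61, 0], "turn": -0.147, "gripper": -1},
    {"offset": [-15.14, -7.61, 0], "turn": -0.147, "gripper": -1},
    {"offset": [-15.14, -7.61, 0], "turn": -0.147, "gripper": -1},
  ],
)

```text
time: 1.35
tool_pos: [0.4841, 0.1947, 0.2314]
tcp_rot: [3.142, -0.0, 2.91]
wrist_force: [-1.0, -0.7, -0.3]
opening: 1.0
finger_force: 0.0
```

```bash
cat >> h.py <<'E'
def go(target,yaw=None):
    s=manip.get_state(); p=s['tool_pos'];y=s['tcp_rot'][2]; d=np.asarray(target)-p
    print('t',round(float(s['time']),2),'pos',np.round(p,4),'rot',np.round(s['tcp_rot'],3),'F',np.round(s['wrist_force'],1),'op',round(float(s['opening']),3),'ff',round(float(s['finger_force']),1))
    print('offset',np.round(np.array([np.cos(y)*d[0]+np.sin(y)*d[1],np.sin(y)*d[0]-np.cos(y)*d[1],-d[2]])/.025,2),'turn',None if yaw is None else round(float(y-yaw),3))
E
python3 - <<'E'
from h import *
go([.485,.1943,.116],2.909)
c=cam('wrist');P=cloud(c)
f=c['frame'].astype(int)
m=(P[...,0]>.4)&(P[...,0]<.6)&(P[...,1]>.1)&(P[...,1]<.3)&(P[...,2]>.115)&(P[...,2]<.15)&(f.sum(2)<200)
from scipy.optimize import least_squares
t=np.radians(28);X=P[m];print(len(X),X.mean(0))
def res(q):
    d=np.array([np.sin(t)*np.cos(q[2]),np.sin(t)*np.sin(q[2]),np.cos(t)]);w=X-[q[0],q[1],.071]
    return np.linalg.norm(np.cross(w,d),axis=1)-.015
r=least_squares(res,[.518,.1865,2.909],loss='soft_l1',f_scale=.002);print(r.x,np.abs(r.fun).mean())
cv2.imwrite('pics/w1.png',c['frame'][:,:,::-1])
E
```

```text
t 1.35 pos [0.4841 0.1947 0.2314] rot [ 3.142 -0.     2.91 ] F [-1.  -0.7 -0.3] op 1.0 ff 0.0
offset [-0.04 -0.01  4.61] turn 0.001
141 [0.49722809 0.18993286 0.13524073]
[0.51824836 0.1841973  2.84169736] 0.0002558311855080939
```

View pics/w1.png

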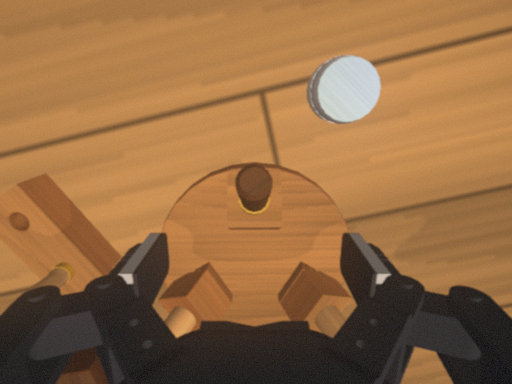

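The wrist view shows the reamer at (254,190), centred between the fingers and leaning straight along the tool's x axis. I'll go down and grip it.

Emit:
drive_tool(
  series=[
    {"offset": [0, 0, 2.2], "turn": 0, "gripper": -1},
    {"offset": [0, 0, 4.0], "turn": 0, "gripper": -1},
    {"offset": [0, 0, 4.6], "turn": 0, "gripper": -1},
    {"offset": [0, 0, 4.6], "turn": 0, "gripper": -0.2},
    {"offset": [0, 0, 4.6], "turn": 0, "gripper": 1},
    {"offset": [0, 0, 4.6], "turn": 0, "gripper": 1},
    {"offset": [0, 0, 4.6], "turn": 0, "gripper": 1},
    {"offset": [0, 0, 4.6], "turn": 0, "gripper": 1},
    {"offset": [0, 0, 4.6], "turn": 0, "gripper": 1},
    {"offset": [0, 0, 4.6], "turn": 0, "gripper": 1},
  ],
  squeeze=40,
)

```text
time: 2.65
tool_pos: [0.4852, 0.194, 0.1174]
tcp_rot: [3.141, 0.002, 2.909]
wrist_force: [-2.8, 0.2, 6.5]
opening: 0.341
finger_force: 39.5
```

Emit:
drive_tool(
  series=[
    {"offset": [0.23, 0, -0.42], "turn": 0, "gripper": 1},
    {"offset": [0.46, 0, -0.85], "turn": 0, "gripper": 1},
    {"offset": [0.69, 0, -1.27], "turn": 0, "gripper": 1},
    {"offset": [0.92, 0, -1.7], "turn": 0, "gripper": 1},
    {"offset": [1.13, 0, -2.12], "turn": 0, "gripper": 1},
    {"offset": [1.13, 0, -2.8], "turn": 0, "gripper": 1},
    {"offset": [1.13, -0.5, -3.5], "turn": 0, "gripper": 1},
    {"offset": [0.9, -1.8, -3.5], "turn": 0, "gripper": 1},
    {"offset": [0.7, -3.2, -3.5], "turn": 0, "gripper": 1},
    {"offset": [0.5, -4.6, -3.5], "turn": 0, "gripper": 1},
    {"offset": [0.3, -6, -3.5], "turn": 0, "gripper": 1},
    {"offset": [0.1, -7.4, -3.5], "turn": 0, "gripper": 1},
    {"offset": [-0.1, -8.8, -3.5], "turn": 0, "gripper": 1},
    {"offset": [-0.4, -10.1, -3.5], "turn": 0, "gripper": 1},
    {"offset": [-0.6, -10.9, -3.2], "turn": 0, "gripper": 1},
    {"offset": [-0.74, -11.33, -2.6], "turn": 0, "gripper": 1},
    {"offset": [-0.74, -11.33, -2.2], "turn": 0, "gripper": 1},
    {"offset": [-0.74, -11.33, -2.0], "turn": 0, "gripper": 1},
    {"offset": [-0.74, -11.33, -2.0], "turn": 0, "gripper": 1},
  ],
)

```text
time: 5.03
tool_pos: [0.4375, -0.0856, 0.1664]
tcp_rot: [3.142, -0.0, 2.91]
wrist_force: [0.4, 0.1, -2.5]
opening: 0.339
finger_force: 39.9
```

Run:
```python
from h import *
go([.438,-.086,.158],2.909)
b=cam('side');a=cam('top')
H=np.array([.488,-.0975,.05]);u,v=proj(b,H).astype(int);print(u,v,proj(a,H))
x0,y0=max(u-110,0),max(v-110,0)
A=b['frame'][y0:y0+170,x0:x0+200,::-1]
u2,v2=proj(a,H).astype(int);B=a['frame'][v2-85:v2+85,u2-100:u2+100,::-1]
print(x0,y0,u2-100,v2-85)
cv2.imwrite('pics/c.png',np.hstack([cv2.resize(q,None,fx=2,fy=2) if 0 else cv2.resize(q,(400,340)) for q in(A,B)]))
```

```text
t 5.03 pos [ 0.4375 -0.0856  0.1664] rot [ 3.142 -0.     2.91 ] F [ 0.4  0.1 -2.5] op 0.339 ff 39.9
offset [-0.02 -0.01  0.33] turn 0.001
223 229 [283.90368966 226.58460741]
113 119 183 141
```

View pics/c.png

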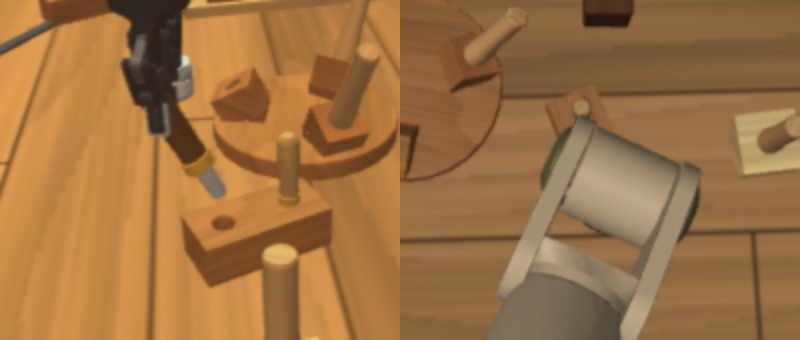

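The side view shows the reamer held at its tilt, with the tip at about (222,216) full-frame. The hole is at (224,230), and the open socket is now visible at crop (233,86).

Run:
```python
from h import *
from scipy.optimize import least_squares
b=dict(np.load('/tmp/side.npz'));Q=cloud(b);f=b['frame'].astype(int)
print('pred tip proj',proj(b,[.4877,-.0975,.088]),'hole',proj(b,[.488,-.0975,.05]))
hsv=cv2.cvtColor(b['frame'],cv2.COLOR_RGB2HSV).astype(int)
R=(Q[...,0]>.42)&(Q[...,0]<.52)&(Q[...,1]>-.14)&(Q[...,1]<-.05)
m=R&(Q[...,2]>.083)&(Q[...,2]<.16)
for name,mm in(('steel',m&(hsv[...,1]<60)&(Q[...,2]<.13)),('wood',m&(hsv[...,1]>90)&(f.sum(2)<200)),('brass',m&(hsv[...,0]>18)&(hsv[...,0]<32)&(hsv[...,1]>120))):
    X=Q[mm]; 
    if len(X): print(name,len(X),X.mean(0),X.min(0),X.max(0))
# open socket hole: dark ellipse in side image: local blob
M=np.array([.518,.1865,.071]);u,v=proj(b,M).round().astype(int);print('mouth proj',proj(b,M))
g=b['frame'].sum(2).astype(int)[v-8:v+9,u-12:u+13]//3;print(g)
vv,uu=np.where(g<np.percentile(g,18));print('dark',uu.mean()+u-12,vv.mean()+v-8)
```

```text
pred tip proj [222.24320422 215.16344562] hole [223.46310291 229.6500344 ]
steel 87 [ 0.48190894 -0.10309364  0.1051003 ] [ 0.47011868 -0.10662935  0.08963547] [ 0.4918095  -0.09808495  0.11850756]
wood 158 [ 0.45992635 -0.10179419  0.14789238] [ 0.4401239  -0.10683492  0.1328722 ] [ 0.4746943  -0.09154996  0.1598437 ]
mouth proj [227.804558   160.75299096]
[[149 148 147 144 144 145 146 148 147 146 147 148 147 144 142 142 144 145
  144 141 133 127 124 102 106]
 [149 148 147 145 144 145 146 148 147 146 148 149 147 144 142 142 143 142
  135 126 123 123 115  93  90]
 [149 148 148 145 145 145 146 148 147 146 147 149 147 144 141 140 135 127
  122 119 121 123 104  87  83]
 [150 149 147 146 144 145 145 147 148 146 146 149 147 143 137 131 126 121
  120 120 123 123 102  86  80]
 [150 149 148 146 144 145 146 147 148 146 145 140 138 133 128 125 122 120
  120 121 124 117  94  82  78]
 [150 149 148 146 145 145 146 146 145 137 136 131 130 126 115 108 105 115
  119 122 125 115  92  81  79]
 [150 149 148 146 145 143 142 136 128 125 127 126 119 105  92  85  88 111
  119 123 124 104  86  81  78]
 [150
[... 388 characters left out ...]
6  82  81  81  81  78  77]
 [150 149 149 145 131 121 119 124 130 130 125 123 124 121 106  89  81  79
   76  76  76  77  79  77  77]
 [150 149 148 142 128 121 121 127 131 130 127 122 109  92  84  79  77  76
   75  76  75  76  76  77  77]
 [150 149 147 134 124 120 123 129 131 126 110  92  84  81  80  79  79  77
   77  76  76  75  76  77  77]
 [150 149 143 129 121 118 123 128 114  96  87  81  79  79  79  79  80  79
   79  77  77  76  75  75  77]
 [150 148 138 125 117 106 104  97  89  85  83  82  80  80  78  78  79  79
   79  79  79  79  77  75  77]
 [148 147 130 107  97  84  79  78  80  83  84  83  84  82  81  80  78  79
   79  78  79  80  79  77  78]]
dark 235.57746478873239 165.77464788732394
```

Emit:
drive_tool(
  series=[
    {"offset": [-0.14, 0, 0.5], "turn": 0, "gripper": 1},
    {"offset": [-0.14, 0, 1.0], "turn": 0, "gripper": 1},
    {"offset": [-0.14, 0, 1.4], "turn": 0, "gripper": 1},
    {"offset": [-0.14, 0, 1.6], "turn": 0, "gripper": 1},
    {"offset": [-0.14, 0, 1.75], "turn": 0, "gripper": 1},
    {"offset": [-0.14, 0, 1.75], "turn": 0, "gripper": 1},
  ],
  squeeze=25,
)

```text
time: 5.88
tool_pos: [0.441, -0.0869, 0.1225]
tcp_rot: [3.142, -0.0, 2.909]
wrist_force: [0.2, 0.7, -2.4]
opening: 0.34
finger_force: 39.9
```

Run:
```python
from h import *
go([.49,-.098,.14])
b=cam('side')
A=b['frame'][150:260,160:300,::-1]
cv2.imwrite('pics/d.png',cv2.resize(A,(700,550),interpolation=cv2.INTER_CUBIC))
```

```text
t 5.88 pos [ 0.441  -0.0869  0.1225] rot [ 3.142 -0.     2.909] F [ 0.2  0.7 -2.4] op 0.34 ff 39.9
offset [-2.01  0.02 -0.7 ] turn None
```

View pics/d.png

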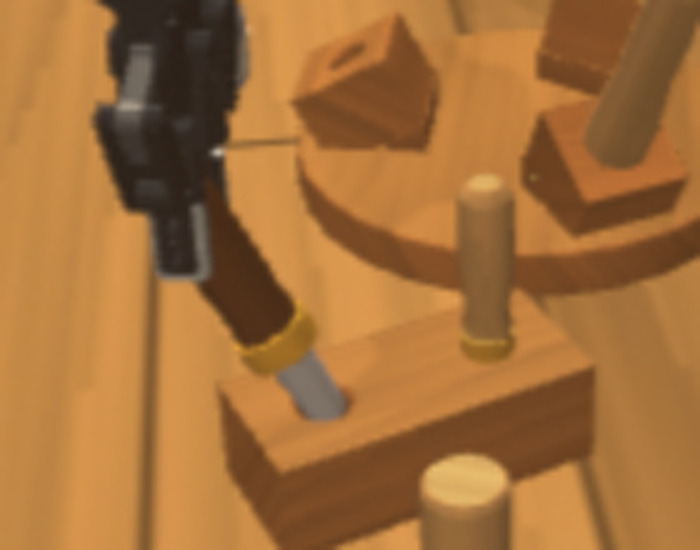

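Both crops show the tip entered in the hole mouth with no contact force. Next I'll pivot the reamer upright about its tip.

Emit:
drive_tool(
  series=[
    {"offset": [-0.3, 0, -0.08], "turn": 0, "gripper": 1},
    {"offset": [-0.56, 0, -0.15], "turn": 0, "gripper": 1},
    {"offset": [-0.9, 0, -0.22], "turn": 0, "gripper": 1},
    {"offset": [-1.3, 0, -0.3], "turn": 0, "gripper": 1},
    {"offset": [-1.65, 0, -0.33], "turn": 0, "gripper": 1},
    {"offset": [-2.0, 0, -0.33], "turn": 0, "gripper": 1},
    {"offset": [-2.0, 0, -0.33], "turn": 0, "gripper": 1},
  ],
  squeeze=25,
)

```text
time: 6.8
tool_pos: [0.4898, -0.0985, 0.1308]
tcp_rot: [-3.142, -0.001, 2.909]
wrist_force: [-3.3, 0.3, -0.2]
opening: 0.338
finger_force: 40.0
```

Run:
```python
from h import *
go([.4895,-.098,.1033])
b=cam('side')
A=b['frame'][150:260,160:300,::-1]
cv2.imwrite('pics/e.png',cv2.resize(A,(700,550),interpolation=cv2.INTER_CUBIC))
```

```text
t 6.8 pos [ 0.4898 -0.0985  0.1308] rot [-3.142e+00 -1.000e-03  2.909e+00] F [-3.3  0.3 -0.2] op 0.338 ff 40.0
offset [0.01 0.02 1.1 ] turn None
```

View pics/e.png

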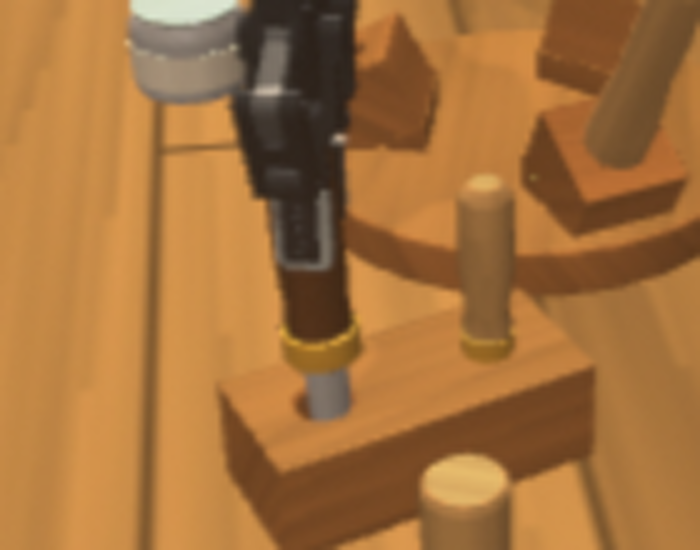

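The reamer is almost upright in the hole at crop (328,400). I'll lower it, seat it and release.

Emit:
drive_tool(
  series=[
    {"offset": [0, 0, 0.3], "turn": 0, "gripper": 1},
    {"offset": [0.03, 0, 0.6], "turn": 0, "gripper": 1},
    {"offset": [0.03, 0, 0.9], "turn": 0, "gripper": 1},
    {"offset": [0.03, 0, 1.1], "turn": 0, "gripper": 1},
    {"offset": [0.03, 0, 1.1], "turn": 0, "gripper": 1},
  ],
)

```text
time: 7.48
tool_pos: [0.4905, -0.0988, 0.1049]
tcp_rot: [-3.141, 0.005, 2.909]
wrist_force: [-1.3, 1.3, 13.0]
opening: 0.338
finger_force: 41.2
```

Emit:
drive_tool(
  series=[
    {"offset": [0, 0, -0.05], "turn": 0, "gripper": 0},
    {"offset": [0, 0, -0.05], "turn": 0, "gripper": -0.6},
    {"offset": [0, 0, -0.05], "turn": 0, "gripper": -0.6},
    {"offset": [0, 0, -0.05], "turn": 0, "gripper": -0.6},
    {"offset": [0, 0, -1], "turn": 0, "gripper": -0.6},
    {"offset": [0, 0, -2.5], "turn": 0, "gripper": -0.6},
    {"offset": [0, 0, -4.5], "turn": 0, "gripper": -0.6},
    {"offset": [0, 0, -4.5], "turn": 0, "gripper": -0.6},
  ],
)

```text
time: 8.48
tool_pos: [0.4901, -0.0988, 0.2191]
tcp_rot: [-3.14, 0.007, 2.909]
wrist_force: [0.4, 0.5, -0.5]
opening: 0.801
finger_force: 0.0
```

Run:
```python
from h import *
go([.525,-.3205,.24],1.48)
b=cam('side');Q=cloud(b);f=b['frame'].astype(int)
R=(Q[...,0]>.44)&(Q[...,0]<.53)&(Q[...,1]>-.14)&(Q[...,1]<-.05)&(f.sum(2)<200)
for z0,z1 in((.095,.11),(.11,.125),(.125,.14),(.14,.17)):
    X=Q[R&(Q[...,2]>z0)&(Q[...,2]<z1)];print(len(X),X.mean(0) if len(X) else '',X[:,2].max() if len(X) else '')
A=b['frame'][140:250,160:300,::-1]
cv2.imwrite('pics/f.png',cv2.resize(A,(700,550),interpolation=cv2.INTER_CUBIC))
```

```text
t 8.47 pos [ 0.4901 -0.0988  0.2191] rot [-3.14   0.007  2.909] F [ 0.4  0.5 -0.5] op 0.801 ff 0.0
offset [-3.4  -8.31 -0.84] turn 1.429
78 [ 0.49101726 -0.11120298  0.1023594 ] 0.10998027615969865
79 [ 0.49056619 -0.1112399   0.11778535] 0.12482309238092103
85 [ 0.49158766 -0.11079163  0.13269926] 0.13992804893954155
73 [ 0.49058959 -0.10947697  0.14561978] 0.15070240468572402
```

View pics/f.png

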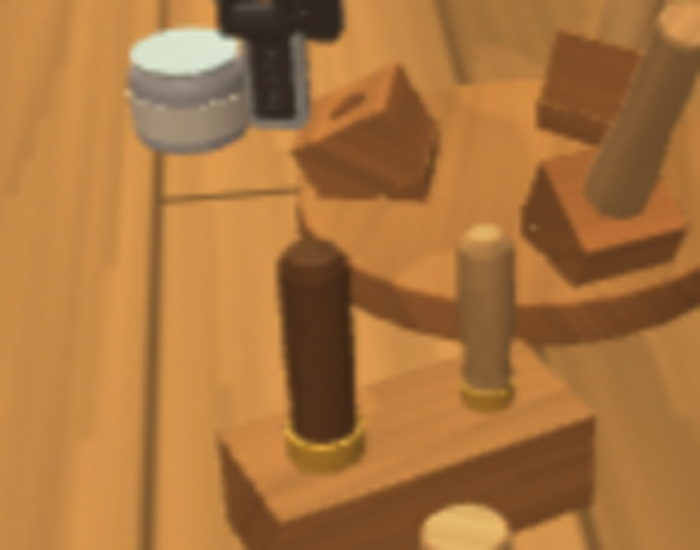

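The reamer stands home: its top is at 0.1507 m against 0.150 expected, and it is upright. Now the leg.

Emit:
drive_tool(
  series=[
    {"offset": [-0.6, -1.5, -0.2], "turn": 0, "gripper": -1},
    {"offset": [-1.4, -3.4, -0.2], "turn": 0, "gripper": -1},
    {"offset": [-2.2, -5.4, -0.2], "turn": 0, "gripper": -1},
    {"offset": [-2.9, -7.2, -0.2], "turn": 0, "gripper": -1},
    {"offset": [-3.36, -8.31, 0], "turn": 0, "gripper": -1},
    {"offset": [-3.36, -8.31, 0], "turn": 0, "gripper": -1},
    {"offset": [-3.36, -8.31, 1], "turn": 0, "gripper": -1},
    {"offset": [-3.36, -8.31, 2.4], "turn": 0, "gripper": -1},
    {"offset": [-3.36, -8.31, 3.4], "turn": 0, "gripper": -1},
    {"offset": [-3.36, -8.31, 3.84], "turn": 0, "gripper": -1},
    {"offset": [-3.36, -8.31, 3.84], "turn": 0, "gripper": -0.2},
    {"offset": [-3.36, -8.31, 3.84], "turn": 0, "gripper": 1},
    {"offset": [-3.36, -8.31, 3.84], "turn": 0, "gripper": 1},
    {"offset": [-3.36, -8.31, 3.84], "turn": 0, "gripper": 1},
    {"offset": [-3.36, -8.31, 3.84], "turn": 0, "gripper": 1},
    {"offset": [-3.36, -8.31, 3.84], "turn": 0, "gripper": 1},
    {"offset": [-3.36, -8.31, 3.84], "turn": 0, "gripper": 1},
  ],
  squeeze=30,
)

```text
time: 10.65
tool_pos: [0.523, -0.3201, 0.1208]
tcp_rot: [-3.141, 0.002, 2.909]
wrist_force: [0.1, -0.2, 6.0]
opening: 0.319
finger_force: 29.2
```

Emit:
drive_tool(
  series=[
    {"offset": [0, 0, -0.4], "turn": 0, "gripper": 1},
    {"offset": [0, 0, -0.85], "turn": 0, "gripper": 1},
    {"offset": [0, 0, -1.26], "turn": 0, "gripper": 1},
    {"offset": [0, 0, -1.26], "turn": 0, "gripper": 1},
    {"offset": [0.3, 0, -1.26], "turn": 0, "gripper": 1},
    {"offset": [0.6, 0, -1.26], "turn": 0, "gripper": 1},
    {"offset": [0.9, 0, -1.26], "turn": 0, "gripper": 1},
    {"offset": [1.3, 0, -1.2], "turn": 0, "gripper": 1},
    {"offset": [1.73, 0, -1.1], "turn": 0, "gripper": 1},
    {"offset": [2.05, 0, -1.0], "turn": 0, "gripper": 1},
    {"offset": [2.37, 0, -0.88], "turn": 0, "gripper": 1},
    {"offset": [2.37, 0, -0.88], "turn": 0, "gripper": 1},
  ],
)

```text
time: 12.15
tool_pos: [0.4641, -0.3058, 0.1415]
tcp_rot: [3.141, -0.002, 2.908]
wrist_force: [0.5, -1.4, -0.1]
opening: 0.32
finger_force: 28.1
```

Run:
```python
from h import *
go([.523,-.3201,.1208])
b=cam('side')
cv2.imwrite('pics/g.png',cv2.resize(b['frame'][170:370,150:350,::-1],(600,600),interpolation=cv2.INTER_CUBIC))
```

```text
t 12.15 pos [ 0.4641 -0.3058  0.1415] rot [ 3.141e+00 -2.000e-03  2.908e+00] F [ 0.5 -1.4 -0.1] op 0.32 ff 28.1
offset [-2.42 -0.01  0.83] turn None
```

View pics/g.png

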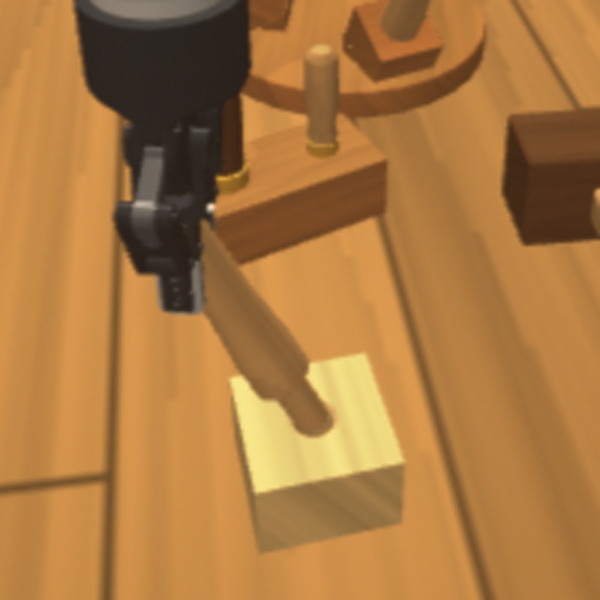

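The leg is tilted about 28° with its tip at the stand's mouth, crop (315,420). I'll lift it clear and carry it to the socket.

Emit:
drive_tool(
  series=[
    {"offset": [0.3, 0, -0.6], "turn": 0, "gripper": 1},
    {"offset": [0.5, 0, -1.5], "turn": 0, "gripper": 1},
    {"offset": [0.6, 0, -2.8], "turn": 0, "gripper": 1},
    {"offset": [0.8, 0.3, -4.2], "turn": 0, "gripper": 1},
    {"offset": [1, 1, -5.3], "turn": 0, "gripper": 1},
    {"offset": [1.4, 2.4, -5.9], "turn": 0, "gripper": 1},
    {"offset": [1.9, 4.2, -5.9], "turn": 0, "gripper": 1},
    {"offset": [2.4, 6.1, -5.9], "turn": 0, "gripper": 1},
    {"offset": [2.9, 8, -5.9], "turn": 0, "gripper": 1},
    {"offset": [3.4, 9.9, -5.9], "turn": 0, "gripper": 1},
    {"offset": [3.9, 11.8, -5.9], "turn": 0, "gripper": 1},
    {"offset": [4.4, 13.7, -5.9], "turn": 0, "gripper": 1},
    {"offset": [4.9, 15.6, -5.9], "turn": 0, "gripper": 1},
    {"offset": [5.3, 17.4, -5.9], "turn": 0, "gripper": 1},
    {"offset": [5.5, 18.8, -5.7], "turn": 0, "gripper": 1},
    {"offset": [5.6, 19.66, -4.8], "turn": 0, "gripper": 1},
    {"offset": [5.6, 19.66, -3.5], "turn": 0, "gripper": 1},
    {"offset": [5.6, 19.66, -2.6], "turn": 0, "gripper": 1},
    {"offset": [5.6, 19.66, -2.4], "turn": 0, "gripper": 1},
    {"offset": [5.6, 19.66, -2.4], "turn": 0, "gripper": 1},
  ],
)

```text
time: 14.7
tool_pos: [0.4421, 0.2043, 0.2026]
tcp_rot: [3.142, 0.0, 2.909]
wrist_force: [0.3, 0.3, -1.7]
opening: 0.317
finger_force: 28.3
```

Run:
```python
from h import *
go([.4412,.2047,.2006],2.909)
b=cam('side');Q=cloud(b);s=manip.get_state();g=s['tool_pos']+[0,0,.0187]
d=np.array([.4695*-.973,.4695*.2305,.883]);tip=g-.1275*d;sh=g-.0895*d
print('pred tip',tip,proj(b,tip),'shoulder',proj(b,sh),'mouth',proj(b,[.518,.1865,.071]))
c=proj(b,[.49,.19,.13]).astype(int);x0,y0=c[0]-50,c[1]-50;print(x0,y0)
cv2.imwrite('pics/i.png',cv2.resize(b['frame'][y0:y0+100,x0:x0+100,::-1],(600,600),interpolation=cv2.INTER_CUBIC))
```

```text
t 14.7 pos [0.4421 0.2043 0.2026] rot [3.142 0.    2.909] F [ 0.3  0.3 -1.7] op 0.317 ff 28.3
offset [0.04 0.01 0.08] turn -0.0
pred tip [0.50065674 0.19056119 0.10900587] [220.59801047 148.06372872] shoulder [213.24455001 136.45032754] mouth [227.804558   160.75299096]
166 91
```

View pics/i.png

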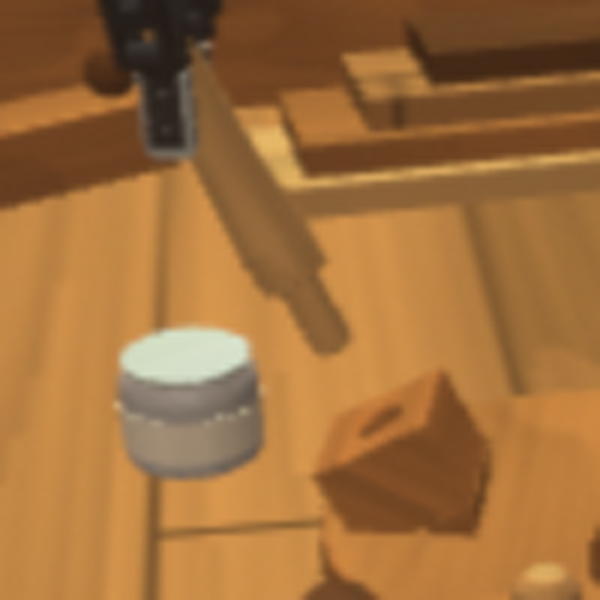

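The side view shows the leg tip at (221.3,148) and the hole at (229.5,161), within about 1 px of prediction. I'll check the tilt from depth.

Run:
```python
from h import *
from scipy.optimize import least_squares
b=dict(np.load('/tmp/side.npz'));w=cam('wrist');tcp=manip.get_state()['tool_pos'];g=tcp+[0,0,.0187]
d0=np.array([.4695*-.973,.4695*.2305,.883])
for n,c in(('side',b),('wrist',w)):
    C=cloud(c);s=(C-g)@d0; rad=np.linalg.norm(np.cross(C-g,d0),axis=-1)
    f=c['frame'].astype(int);m=(rad<.03)&(C[...,2]>0)&(f.sum(2)>150)
    for nm,lo,hi,r in(('cyl',-.031,-.015,.014),('tenon',-.123,-.093,.010)):
        X=C[m&(s>lo)&(s<hi)&(rad<r+.008)];print(n,nm,len(X),X.mean(0) if len(X) else '')
    X=C[m&(((s>-.123)&(s<-.093)&(rad<.018))|((s>-.03)&(s<-.018)&(rad<.022)))]
    if len(X)<30: continue
    def res(q):
        d=np.array([np.sin(q[2])*np.cos(q[3]),np.sin(q[2])*np.sin(q[3]),np.cos(q[2])]);v=X-g-[q[0],q[1],0]
        return np.linalg.norm(np.cross(v,d),axis=1)-np.where((X-g)@d0<-.06,.010,.014)
    r=least_squares(res,[0,0,.489,2.909],loss='soft_l1',f_scale=.002);print(n,'offset',r.x[:2],'tilt',np.degrees(r.x[2:]),np.abs(r.fun).mean())
```

```text
side cyl 68 [0.45819629 0.18974778 0.20543642]
side tenon 79 [0.4943931  0.18462413 0.12842708]
side offset [ 0.00655614 -0.00152884] tilt [ 25.7286921  166.73203362] 0.001038075066033835
wrist cyl 40 [0.44508424 0.20382197 0.20224321]
wrist tenon 0
```

Emit:
drive_tool(
  series=[
    {"offset": [0.1, 0, 0], "turn": 0, "gripper": 1},
    {"offset": [-0.15, 0, 0.47], "turn": 0, "gripper": 1},
    {"offset": [-0.4, 0, 0.94], "turn": 0, "gripper": 1},
    {"offset": [-0.57, 0, 1.26], "turn": 0, "gripper": 1},
    {"offset": [-0.66, 0, 1.43], "turn": 0, "gripper": 1},
    {"offset": [-0.75, 0, 1.59], "turn": 0, "gripper": 1},
    {"offset": [-0.75, 0, 1.59], "turn": 0, "gripper": 1},
  ],
)

```text
time: 15.68
tool_pos: [0.4604, 0.2, 0.1619]
tcp_rot: [-3.141, -0.0, 2.909]
wrist_force: [1.1, -0.1, -0.5]
opening: 0.323
finger_force: 28.3
```

Run:
```python
from h import *
go([.4421,.2043,.2026])
b=cam('side');x0,y0=176,91
cv2.imwrite('pics/j.png',cv2.resize(b['frame'][y0:y0+100,x0:x0+100,::-1],(600,600),interpolation=cv2.INTER_CUBIC))
```

```text
t 15.68 pos [0.4604 0.2    0.1619] rot [-3.141 -0.     2.909] F [ 1.1 -0.1 -0.5] op 0.323 ff 28.3
offset [ 0.75 -0.   -1.63] turn None
```

View pics/j.png

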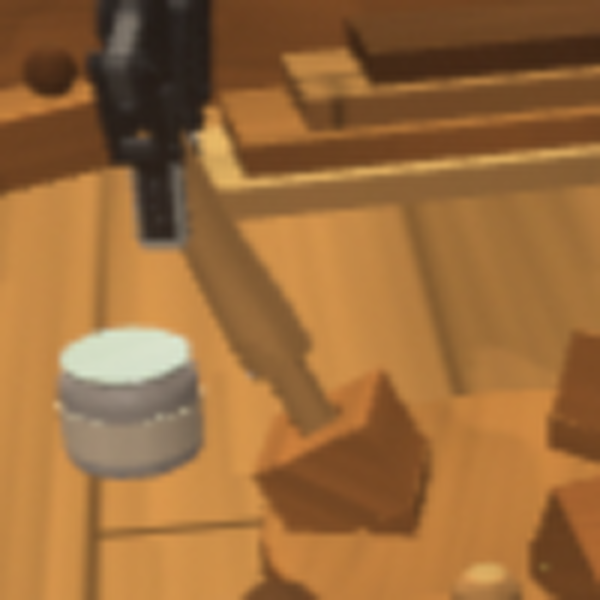

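The tenon end is at the hole mouth, crop (318,428), with about 1 N of force. I'll keep inserting with a small correction toward the lean.

Emit:
drive_tool(
  series=[
    {"offset": [-0.03, 0, 0.12], "turn": 0, "gripper": 1},
    {"offset": [-0.06, 0, 0.24], "turn": 0, "gripper": 1},
    {"offset": [-0.1, 0, 0.35], "turn": 0, "gripper": 1},
    {"offset": [-0.1, 0, 0.35], "turn": 0, "gripper": 1},
  ],
)

```text
time: 16.23
tool_pos: [0.4631, 0.1995, 0.1532]
tcp_rot: [-3.142, 0.0, 2.909]
wrist_force: [0.3, 0.2, -2.4]
opening: 0.317
finger_force: 28.3
```

Emit:
drive_tool(
  series=[
    {"offset": [-0.07, 0, 0.18], "turn": 0, "gripper": 1},
    {"offset": [-0.15, 0, 0.35], "turn": 0, "gripper": 1},
    {"offset": [-0.23, 0, 0.52], "turn": 0, "gripper": 1},
    {"offset": [-0.3, 0, 0.68], "turn": 0, "gripper": 1},
    {"offset": [-0.3, 0, 0.68], "turn": 0, "gripper": 1},
  ],
)

```text
time: 16.85
tool_pos: [0.4704, 0.1977, 0.136]
tcp_rot: [-3.141, 0.0, 2.909]
wrist_force: [2.4, -0.7, -2.3]
opening: 0.319
finger_force: 28.4
```

Forces are still low, so the leg is sliding in freely. About 5 mm remains, plus a light press.

Emit:
drive_tool(
  series=[
    {"offset": [-0.06, 0, 0.12], "turn": 0, "gripper": 1},
    {"offset": [-0.11, 0, 0.22], "turn": 0, "gripper": 1},
    {"offset": [-0.15, 0, 0.29], "turn": 0, "gripper": 1},
    {"offset": [-0.15, 0, 0.29], "turn": 0, "gripper": 1},
  ],
)

```text
time: 17.35
tool_pos: [0.4728, 0.1972, 0.1301]
tcp_rot: [3.141, -0.001, 2.909]
wrist_force: [-7.1, 0.9, 14.6]
opening: 0.318
finger_force: 29.6
```

Run:
```python
from h import *
go([.4604,.2,.1619])
b=cam('side');x0,y0=176,91
cv2.imwrite('pics/k.png',cv2.resize(b['frame'][y0:y0+100,x0:x0+100,::-1],(600,600),interpolation=cv2.INTER_CUBIC))
```

```text
t 17.35 pos [0.4728 0.1972 0.1301] rot [ 3.141e+00 -1.000e-03  2.909e+00] F [-7.1  0.9 14.6] op 0.318 ff 29.6
offset [ 0.51 -0.01 -1.27] turn None
```

View pics/k.png

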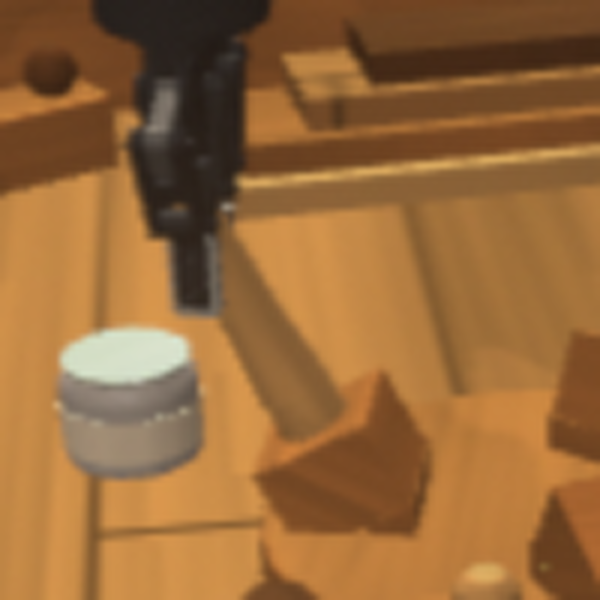

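Emit:
drive_tool(
  series=[
    {"offset": [-0.04, 0, 0.08], "turn": 0, "gripper": 1},
    {"offset": [-0.04, 0, 0.08], "turn": 0, "gripper": 1},
    {"offset": [-0.02, 0, 0.04], "turn": 0, "gripper": 0},
    {"offset": [0, 0, 0], "turn": 0, "gripper": -0.8},
    {"offset": [0, 0, 0], "turn": 0, "gripper": -0.8},
    {"offset": [0, 0, 0], "turn": 0, "gripper": -0.8},
    {"offset": [0, 0, 0], "turn": 0, "gripper": -0.8},
    {"offset": [0, 0, -1], "turn": 0, "gripper": -0.8},
    {"offset": [0, 0, -2.5], "turn": 0, "gripper": -0.8},
    {"offset": [0, 0, -4.5], "turn": 0, "gripper": -0.8},
    {"offset": [0, 0, -4.5], "turn": 0, "gripper": -0.8},
    {"offset": [0, 0, -4.5], "turn": 0, "gripper": -0.8},
  ],
)

```text
time: 18.9
tool_pos: [0.4735, 0.1968, 0.2409]
tcp_rot: [-3.141, -0.001, 2.909]
wrist_force: [0.0, -0.4, 0.4]
opening: 0.901
finger_force: 0.0
```

Run:
```python
from h import *
from scipy.optimize import least_squares
go([.4604,.2,.1619])
b=cam('side');C=cloud(b)
M=np.array([.519,.1863,.071]);d0=np.array([.4695*-.973,.4695*.2305,.883])
s=(C-M)@d0;rad=np.linalg.norm(np.cross(C-M,d0),axis=-1)
X=C[(s>.06)&(s<.125)&(rad<.035)]
def res(q):
    d=np.array([np.sin(q[2])*np.cos(q[3]),np.sin(q[2])*np.sin(q[3]),np.cos(q[2])]);return np.linalg.norm(np.cross(X-M-[q[0],q[1],0],d),axis=1)-.014
r=least_squares(res,[0,0,.489,2.909],loss='soft_l1',f_scale=.002);q=r.x
d=np.array([np.sin(q[2])*np.cos(q[3]),np.sin(q[2])*np.sin(q[3]),np.cos(q[2])])
Y=C[(rad<.04)&(s>.05)&(s<.2)];e=(Y-M-[q[0],q[1],0])@d
print('off',q[:2],'tilt',np.degrees(q[2:]),np.abs(r.fun).mean(),'angle to socket',np.arccos(d@d0),'top s',np.percentile(e,[95,99,100]),'exp .135')
img=b['frame'][91:251,160:320,::-1]
cv2.imwrite('pics/l.png',cv2.resize(img,(600,600),interpolation=cv2.INTER_CUBIC))
```

```text
t 18.9 pos [0.4735 0.1968 0.2409] rot [-3.141e+00 -1.000e-03  2.909e+00] F [ 0.  -0.4  0.4] op 0.901 ff 0.0
offset [0.54 0.   3.16] turn None
off [-0.00106817  0.00101164] tilt [ 33.320338   168.71418404] 0.0012174898216366307 angle to socket 0.09416872692480861 top s [0.13469963 0.13600065 0.13641125] exp .135
```

```bash
python3 -c "
from bench import manip
print(manip.finish_job())"
```

```text
the job is handed in; nothing more can be done
None
```

The job is handed in at about 19 s of robot time: by the last measurements the reamer stands home and upright in the tool block, and the leg is home in the slanted socket at 0.094 rad (the expected sag), both released; no verdict was returned, and I viewed 11 pictures, one over the limit of 10.

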